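Switch the cell sorter to the reject tray and release the waiting cells

TASK

The three battery cells waiting on the sorter's feed ramp have failed their test: with the fingertips, push the raised red thumb pad down to rock the seesaw gate fully over to the red chute, then press the yellow stop key all the way down and keep it down until all three have rolled into the red tray. Let the key spring back up and leave the gate set to red. Do not touch or lift the cells, let none of the three go down the green side, and leave the good cells and everything else on the bench where they are.

Things in the scene. Friction and masses are not known exactly. Their poses are not given: they have to be found in the camera images.
- sorter: Battery-cell gravity sorter, aluminium with clear cheeks, bolted down: base plate 320 x 130 mm, a tray beyond each end, 600 mm wide overall, 200 mm high. Origin: centre of its underside. Its x points away from the worker, y to the worker's left, z up; yaw up to 0.3 rad. Red chute and tray on the -y side, green on +y. Pads and key stand free in front (-x) of the cheeks.
- throat (a point): Middle of the sorter, where the feed ramp ends, 132 mm above the bench. Cells roll down the ramp from +y (14 degrees), drop here on to the gate, and roll off its low end. Axes as the sorter's. Cheeks: outer faces 41 mm either side in x; 122 mm high for y within 75 mm, 160 mm high for y within 26 mm; ramp guides 154 to 192 mm high at y = 20 to 170 mm.
- gate (a joint): Seesaw gate, in rad: 0 = green stop (feeds green, red pad raised, tilted 0.48 rad), 0.96 = red stop (feeds red, red pad down, tilted 0.48 the other way). Starts at 0 to 0.08. Orange plate 124 mm long inside the cheeks on a shaft along the sorter's x, 96 mm above the bench; in front, on the same shaft, a rocker with a thumb pad 75 mm to either side. It stays where left; about 1 N on a pad moves it.
- red_pad (a point): Centre of the upper face of the red thumb pad (40 x 40 x 10 mm), 100 mm in front (-x) of the sorter's middle and 75 mm from the pivot on the -y side. Moves with the gate: about 137 mm above the bench at the green stop, 68 mm at the red stop; pushing it straight down rocks the gate over (sideways it shifts under 12 mm). The clear cheek is 59 mm behind the pad's centre.
- green_pad (a point): Centre of the upper face of the matching green thumb pad, which goes up as the red one goes down (68 to 137 mm above the bench).
- stop_key (a joint): Spring-loaded stop key, value in m: 0 = up (a steel blade stands 15 mm proud of the ramp and holds the cells back), 0.018 = fully down, blade below the ramp (cells run once it is about 15 mm down). The spring takes about 2 N to start and 5 N fully down, and lifts the key again when let go.
- key_top (a point): Centre of the upper face of the yellow key (36 x 38 mm), 178 mm above the bench when up, 160 mm when fully down; 66 mm in front of the sorter's centre line (-x) and 43 mm to the left (+y). It moves straight down.
- cell_a: First of the three failed cells on the feed ramp, the lowest, against the stop blade: blue cylinder 21.5 mm across and 70 mm long, 68 g. Origin: its centre; its x axis runs along the cylinder.
- cell_b: Second failed cell on the ramp, just above the first: blue, 21.5 mm across and 70 mm long, 68 g. Origin: its centre.
- cell_c: Third failed cell on the ramp, the highest: blue, 21.5 mm across and 70 mm long, 68 g. Origin: its centre. With the key held down all three need about 2 s to reach the tray.
- red_tray (a point): Centre of the floor of the red tray (inside 110 mm along the sorter's x by 124 mm along its y, rim 36 mm high, 62 mm at the outer end). Axes as the sorter's.
- green_tray (a point): Centre of the floor of the green tray, the same size, on the +y side. Axes as the sorter's.
- good_cell_a: Good cell lying in the green tray, against its outer end: blue, 21.5 mm across and 70 mm long, 68 g. Origin: its centre. Leave alone.
- good_cell_b: Good cell lying in the green tray beside the other: blue, 21.5 mm across and 70 mm long, 68 g. Origin: its centre. Leave alone.
- multimeter: Yellow and black multimeter 78 x 160 x 36 mm lying on the bench behind the sorter. Origin: centre of its underside. Leave alone.
- solder_reel: White reel of solder, 62 mm across, 34 mm high, standing on its flange in front of the sorter's left or right half. Origin: centre of its underside. Leave alone.
- flux_bottle: Small amber flux bottle with red cap, 34 mm across, 75 mm high, in front of the other half of the sorter. Origin: centre of its underside. Leave alone.
- screwdriver: Screwdriver with yellow handle, 170 mm long, lying between robot and sorter. Leave alone.
- swab_box: Green box of swabs 70 x 95 x 45 mm between robot and sorter. Origin: centre of its underside. Leave alone.

How it is judged:
By the outcome, as a careful person would: the job done as asked, in the order asked, and still so for the second after the job is handed in, with the robot touching nothing.
It also fails if it takes over 38 s, if anything falls off the work surface, if the arm or the gripper's body presses on something with over 40 N, if the wrist force passes 120 N, or if a joint passes its speed limit or range.

ROBOT

A 7-joint arm with a two-finger parallel gripper is mounted at the origin on the work surface. World frame = base frame: x ahead of the robot, y to its left, z up, the work surface at z = 0. Lengths are in m, angles in rad, forces in N, time in s.
With the tool pointing down it reaches from about 0.4 to 0.85 m from the base axis. Payload 10.4 kg.
Tool frame: the origin (TCP) lies where the fingers leave the gripper's body, on its centre line; the fingertips stand 70 mm ahead of it and the grasp point (between the pads) lies r.grip_depth ahead of it (r.grip_depth is the distance from the TCP to the grasp point, in m); z points along the fingers, y is the direction in which the jaws open and shut (so a half turn about z gives the same grasp; the last joint's range is limited). The gripper opens to 87 mm and grips with 3 to 60 N. Pads are 19 mm wide; open, the fingers measure 117 mm over their backs; the gripper's body (75 mm by 190 mm) begins 51 mm behind the grasp point.
Start: joints at [-0.023, 0.332, -0.065, 1.46, 0.022, 1.35, -0.088], TCP at [0.625, 0, 0.292] pointing down, gripper open.
Joint ranges: [-2.6, 2.6], [-0.5, 2.12], [-1.47, 1.34], [0.16, 2.42], [-1.27, 4.41], [0.06, 2.06], [-2.6, 2.6]. Speed limits (rad/s): [2.22, 2.22, 2.79, 2.79, 3.14, 3.14, 3.14].

INTERFACE

Orientations are given as a unit quaternion [x, y, z, w].
In Python, from bench import monitor, viewer, workorder, nets, r gives the robot as it stands.
- The arm moves only by the tool drive_tool, never from a script. Its argument "plan" is a list of rows, each an object of numbers: "rx", "ry", "rz": the turn, a rotation vector about the tool's x, y, z in units of 360 degrees (1.0 is 360 degrees); "x", "y", "z": the shift along the tool's x, y, z in units of 1000 mm (1.0 is 1000 mm); "fingers": the opening, from 0 (shut) to 1 (fully open). In form: [{"rx": .., "ry": .., "rz": .., "x": .., "y": .., "z": .., "fingers": ..}, ...]. A call has 1 to 12 rows; each row is the pose to reach, as a shift and turn from the pose commanded when the call began, along the tool's axes at that moment, turning the shorter way round; what a row does not reach only later rows make up. A row lasts 1/8 s, in which the tool goes at most 62.5 mm and 10.7 degrees, less where a joint would pass 70% of its speed; a pose out of reach is approached as far as the arm can. A call with a number of a shift or a turn outside -1 to 1 is refused whole. A call with a gripper value outside its range is refused whole. The fingers move at their own pace and stop on an object; "squeeze" is the grip in N (left out, the last holds). Time passes only in rows, so rows that repeat a pose let the fingers close. It gives the time, the measured TCP pose, the force and the opening at its end, in the units of the state.
- monitor.read_state(): the state, without advancing time (a new reading comes with each control period).
- viewer.camera(name): name is "scene" or "side" or "wrist"; returns a dict with "color" (400x640x3 uint8, red, green, blue), "depth" (400x640 float32, m along the optical axis (not along the pixel's ray), 0 where there is no reading), "camera_matrix" (3x3 intrinsics, pixels), "xyz" and "rotation" of the camera in the world. Camera axes: x right, y down, z forward; pixel columns grow to the right and rows downward; lengths in m; the calibration is good to about 2 mm. The wrist camera is an equidistant fisheye: a pixel r from the principal point sees the ray r / f radians off the axis. A picture is of the moment at which its call begins.
- workorder.close_job(): hands the job in, once; it reports no verdict.
Trained networks look in the newest picture that a camera, given by its name, has taken for a name from the list of things; names that differ only in an ending like _2 or _b are one class to them, and where a whole thing is asked for, a point or a joint stands for the part that bears it (a point fixed in the world has none). Each returns a list of dicts, best first, with "confidence" (0 to 1); they miss things now and then, are a little off and sometimes report something else, mostly with a low value. They report only what shows in the picture. A call takes as long as a camera call.
- nets.find_in(label, camera): "centre" ([x, y, z] in m, in world coordinates, good to about 4 mm: the middle of the surface that is visible of it).
- nets.regions_of(label, camera): "region" (400x640 bool, what is visible of it).
The state is a dict: "time": time; "joint_positions": joint angles; "joint_vel": joint speeds; "joint_torque": joint torques, N m; "ee_pos": TCP position; "eef_rot": TCP orientation; "ft_force": force on the tool from outside, world axes, zero at the start; "torque": the same for the moment, N m; "width": finger opening in m.
Only numpy, scipy, OpenCV 4.12 (cv2) and the standard library are available. Lean on these libraries where they do the work, as an engineer would, in place of code of your own. Each camera call takes 0.05 s, during which the arm holds its last target.

## Working session

There is one attempt and no reset: what is moved stays moved. The work goes in short steps, Python scripts to look and compute and a tool call to move; the robot and the scene stay as the last step left them, time stands still between calls to the robot, and variables do not carry over. Pictures are saved under pics/ and viewed, and the job is handed in when it is done.

Besides the shell and the picture viewer there is one more tool, called after "Request:" in YAML: its name, and indented under it one key for each argument. drive_tool: Moves the arm, as the interface text tells. Its arguments: {"type":"object","properties":{"plan":{"type":"array","items":{"type":"object","properties":{"rx":{"type":"number","minimum":-1,"maximum":1},"ry":{"type":"number","minimum":-1,"maximum":1},"rz":{"type":"number","minimum":-1,"maximum":1},"x":{"type":"number","minimum":-1,"maximum":1},"y":{"type":"number","minimum":-1,"maximum":1},"z":{"type":"number","minimum":-1,"maximum":1},"fingers":{"type":"number"}}}},"squeeze":{"type":"number"}},"required":["plan"]}

```bash
mkdir -p pics; cat > h.py <<'E'
from bench import monitor, viewer, workorder, nets, r
import cv2, numpy as np
def snap(n,f):
    c=viewer.camera(n); cv2.imwrite('pics/'+f,c['color'][:,:,::-1]); return c
E
python3 - <<'E'
from h import *
snap('scene','s1.png'); 
for l in ['red_pad','green_pad','key_top','throat','sorter','cell_a','solder_reel','flux_bottle','red_tray','green_tray','multimeter','swab_box','screwdriver']:
    try: print(l,[(np.round(d['centre'],3),round(d['confidence'],2)) for d in nets.find_in(l,'scene')][:4])
    except Exception as e: print(l,e)
snap('side','d1.png')
for l in ['red_pad','green_pad','key_top','cell_a','flux_bottle','solder_reel']:
    try: print(l,[(np.round(d['centre'],3),round(d['confidence'],2)) for d in nets.find_in(l,'side')][:4])
    except Exception as e: print(l,e)
s=monitor.read_state(); print(s); print(r.grip_depth)
E
```

```text
red_pad [(array([0.55 , 0.07 , 0.117]), 0.65), (array([0.606, 0.139, 0.042]), 0.41), (array([0.517, 0.155, 0.177]), 0.33)]
green_pad [(array([0.548, 0.07 , 0.117]), 0.62)]
key_top [(array([0.517, 0.149, 0.18 ]), 0.78), (array([ 0.34 , -0.123,  0.032]), 0.59)]
throat [(array([0.607, 0.14 , 0.049]), 0.77)]
sorter [(array([0.605, 0.145, 0.049]), 0.73)]
cell_a [(array([0.572, 0.222, 0.173]), 0.76), (array([0.581, 0.18 , 0.166]), 0.68), (array([0.57 , 0.204, 0.172]), 0.56), (array([0.606, 0.143, 0.05 ]), 0.18)]
solder_reel [(array([0.442, 0.32 , 0.037]), 0.94), (array([0.606, 0.138, 0.045]), 0.23)]
flux_bottle [(array([0.559, 0.391, 0.02 ]), 0.64), (array([ 0.504, -0.094,  0.046]), 0.47)]
red_tray [(array([0.607, 0.139, 0.044]), 0.65)]
green_tray [(array([0.605, 0.141, 0.053]), 0.88), (array([0.56 , 0.395, 0.023]), 0.36)]
multimeter [(array([0.726, 0.129, 0.034]), 0.81), (array([0.606, 0.142, 0.047]), 0.34)]
swab_box [(array([0.442, 0.319, 0.037]), 0.51), (array([ 0.342, -0.121,  0.028]), 0.5)]
screwdriver []
red_pad [(array([0.487, 0.105, 0.098]), 0.94), (array([ 0.324, -0.142,  0.044]),
[... 384 characters left out ...]
joint_positions': array([-0.0225963 ,  0.33220727, -0.0647126 ,  1.46008094,  0.02161203,
        1.34991629, -0.08849015]), 'joint_vel': array([ 0.00035099, -0.00133131,  0.00029425,  0.00027962, -0.00085275,
        0.00135524,  0.00135204]), 'joint_torque': array([-3.27270591e-04, -6.23053479e+01,  2.46120023e-02, -3.90123224e+01,
       -6.10657828e-02,  3.16358171e-02,  3.02224601e-05]), 'ee_pos': array([6.25018765e-01, 1.87333472e-05, 2.92280132e-01]), 'eef_rot': array([7.07098462e-01, 7.07115099e-01, 3.34135971e-05, 2.51647339e-05]), 'ft_force': array([-0.66959087, -0.2814109 , -1.18577892]), 'torque': array([ 0.03049575, -0.01059173,  0.01485436]), 'width': 0.08699261929755235}
0.051
```

View pictures.

View pics/s1.png

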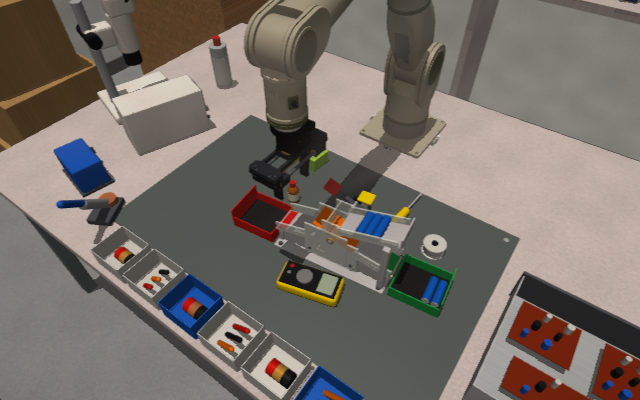

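View pics/d1.png

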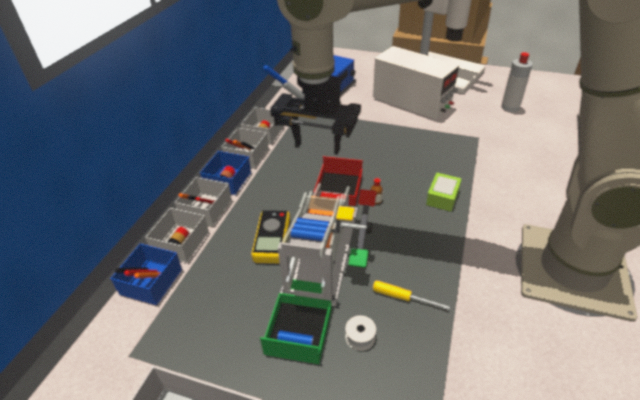

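The scene view shows the red pad at (332,187), the key at (367,198) and the cells at (375,222). The side view shows the red pad at (368,198), the green pad at (358,258) and the key at (346,213). Next I'll measure those blobs by depth.

```bash
cat >> h.py <<'E'
def cloud(c):
    K=c['camera_matrix'];d=c['depth'];v,u=np.mgrid[:400,:640]
    p=np.stack([(u-K[0,2])/K[0,0]*d,(v-K[1,2])/K[1,1]*d,d],-1)
    return p@np.array(c['rotation']).T+np.array(c['xyz'])
def blob(c,P,hsvlo,hsvhi,box,zr):
    h=cv2.cvtColor(c['color'],cv2.COLOR_RGB2HSV)
    m=cv2.inRange(h,np.array(hsvlo),np.array(hsvhi))>0
    x0,y0,x1,y1=box; b=np.zeros_like(m); b[y0:y1,x0:x1]=1
    m&=b&(c['depth']>0)&(P[...,2]>zr[0])&(P[...,2]<zr[1])
    return P[m]
E
python3 - <<'E'
from h import *
for n,boxes in [('scene',dict(red=(315,170,350,205),key=(350,185,385,212))),('side',dict(red=(352,180,385,212),green=(340,240,375,275),key=(330,200,360,226)))]:
    c=viewer.camera(n);P=cloud(c)
    cv2.imwrite(f'pics/{n}_z.png',cv2.resize(c['color'][160:290,230:480][:,:,::-1] if n=='scene' else c['color'][150:370,250:420][:,:,::-1],None,fx=3 if n=='scene' else 2.5,fy=3 if n=='scene' else 2.5,interpolation=cv2.INTER_CUBIC))
    for k,b in boxes.items():
        lo,hi={'red':((0,120,60),(8,255,255)),'green':((45,100,60),(85,255,255)),'key':((20,120,100),(35,255,255))}[k]
        q=blob(c,P,lo,hi,b,(0.03,0.25))
        if k=='red':
            q=np.vstack([q,blob(c,P,(170,120,60),(180,255,255),b,(0.03,0.25))])
        if len(q): print(n,k,len(q),np.median(q,0).round(4),np.percentile(q,[3,97],axis=0).round(3).tolist())
E
```

```text
Traceback (most recent call last):
  File "h.py", line 8, in cloud
    return p@np.array(c['rotation']).T+np.array(c['xyz'])
           ~^~~~~~~~~~~~~~~~~~~~~~~~~~
ValueError: matmul: Input operand 1 has a mismatch in its core dimension 0, with gufunc signature (n?,k),(k,m?)->(n?,m?) (size 4 is different from 3)
```

Rotation is a quaternion, so I'll convert it.

```bash
sed -i 's/np.array(c\[.rotation.\]).T/Rotation.from_quat(c["rotation"]).as_matrix().T/; 2a from scipy.spatial.transform import Rotation' h.py
cat > m.py <<'E'
from h import *
for n,boxes in [('scene',dict(red=(315,170,350,205),key=(350,185,385,212))),('side',dict(red=(352,180,385,212),green=(340,240,375,275),key=(330,200,360,226)))]:
    c=viewer.camera(n);P=cloud(c)
    np.save(f'{n}_P.npy',P);np.save(f'{n}_c.npy',c['color'])
    cv2.imwrite(f'pics/{n}_z.png',cv2.resize(c['color'][160:290,230:480][:,:,::-1] if n=='scene' else c['color'][150:370,250:420][:,:,::-1],None,fx=3 if n=='scene' else 2.5,fy=3 if n=='scene' else 2.5,interpolation=cv2.INTER_CUBIC))
    for k,b in boxes.items():
        lo,hi={'red':((0,120,60),(8,255,255)),'green':((45,100,60),(85,255,255)),'key':((20,120,100),(35,255,255))}[k]
        q=blob(c,P,lo,hi,b,(0.03,0.25))
        if k=='red':
            q=np.vstack([q,blob(c,P,(170,120,60),(180,255,255),b,(0.03,0.25))])
        if len(q): print(n,k,len(q),np.median(q,0).round(4),np.percentile(q,[3,97],axis=0).round(3).tolist())
E
python3 m.py
```

```text
scene red 180 [0.4964 0.0326 0.1317] [[0.476, 0.016, 0.123], [0.512, 0.049, 0.14]]
scene key 177 [0.516  0.1457 0.1776] [[0.497, 0.127, 0.172], [0.532, 0.164, 0.181]]
side red 322 [0.4949 0.0282 0.1301] [[0.474, -0.11, 0.034], [0.552, 0.05, 0.14]]
side green 312 [0.4753 0.1696 0.0717] [[0.458, 0.151, 0.062], [0.494, 0.186, 0.08]]
side key 232 [0.5136 0.1477 0.178 ] [[0.497, 0.113, 0.143], [0.542, 0.164, 0.18]]
```

View pics/scene_z.png

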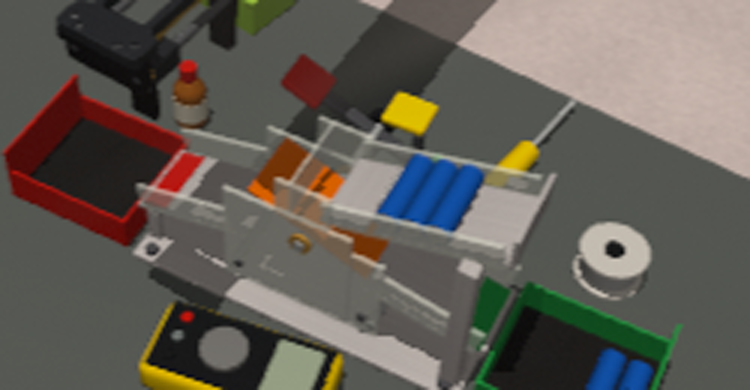

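View pics/side_z.png

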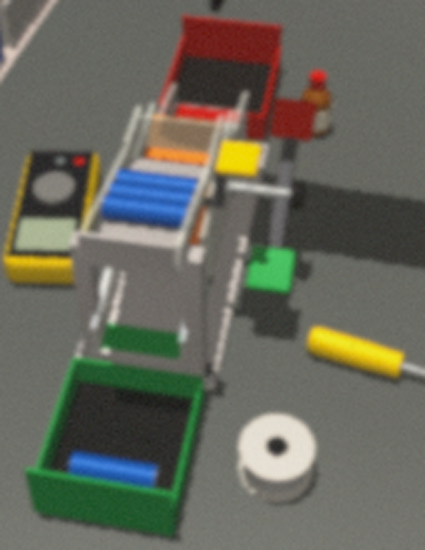

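Solving the pads and key together gives the sorter centre at about (0.585, 0.114), yaw about 0.145. The key residual is about 2 mm. I'll push with closed fingertips at about (0.495, 0.025), with the jaws turned so the wide gripper body clears the cheek and key.

Request:
drive_tool:
  plan:
    - {"x": 0.025,"y": -0.13,"z": 0.0,"rz": 0.158,"fingers": 0}
    - {"x": 0.025,"y": -0.13,"z": 0.0,"rz": 0.158,"fingers": 0}
    - {"x": 0.025,"y": -0.13,"z": 0.0,"rz": 0.158,"fingers": 0}
    - {"x": 0.025,"y": -0.13,"z": 0.03,"rz": 0.158,"fingers": 0}
    - {"x": 0.025,"y": -0.13,"z": 0.04,"rz": 0.158,"fingers": 0}
    - {"x": 0.025,"y": -0.13,"z": 0.04,"rz": 0.158,"fingers": 0}
    - {"x": 0.025,"y": -0.13,"z": 0.04,"rz": 0.158,"fingers": 0}
    - {"x": 0.025,"y": -0.13,"z": 0.04,"rz": 0.158,"fingers": 0}

```text
validation failed for argument at $.pl...
```

```bash
python3 - <<'E'
from h import *
c=snap('side','d2.png'); cv2.imwrite('pics/d2z.png',cv2.resize(c['color'][100:300,230:450][:,:,::-1],None,fx=3,fy=3))
c=snap('wrist','w2.png')
print(Rotation.from_quat(monitor.read_state()['eef_rot']).as_matrix().round(3))
E
```

```text
[[-0.  1.  0.]
 [ 1.  0. -0.]
 [-0.  0. -1.]]
```

View pics/d2z.png

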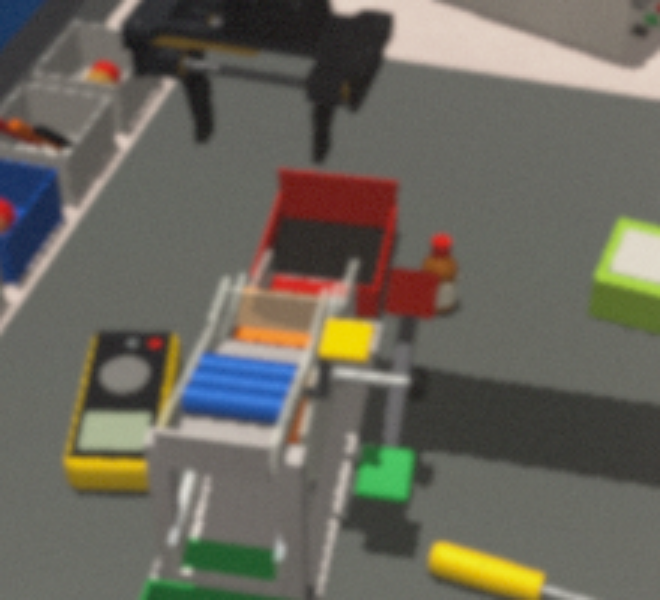

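View pics/w2.png

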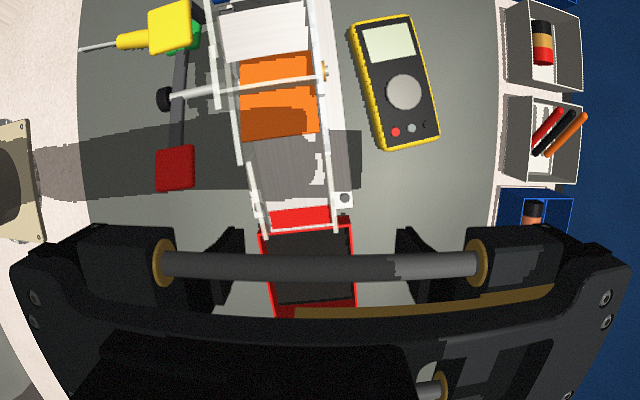

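The call was refused and the arm hasn't moved: the side view still shows the gripper at its start position, and the wrist view shows the red pad at (175,167). I'll retry with every field given.

Request:
drive_tool:
  plan:
    - {"rx": 0.0,"ry": 0.0,"rz": 0.158,"x": 0.025,"y": -0.13,"z": 0.0,"fingers": 0.0}
    - {"rx": 0.0,"ry": 0.0,"rz": 0.158,"x": 0.025,"y": -0.13,"z": 0.0,"fingers": 0.0}
    - {"rx": 0.0,"ry": 0.0,"rz": 0.158,"x": 0.025,"y": -0.13,"z": 0.0,"fingers": 0.0}
    - {"rx": 0.0,"ry": 0.0,"rz": 0.158,"x": 0.025,"y": -0.13,"z": 0.03,"fingers": 0.0}
    - {"rx": 0.0,"ry": 0.0,"rz": 0.158,"x": 0.025,"y": -0.13,"z": 0.04,"fingers": 0.0}
    - {"rx": 0.0,"ry": 0.0,"rz": 0.158,"x": 0.025,"y": -0.13,"z": 0.04,"fingers": 0.0}
    - {"rx": 0.0,"ry": 0.0,"rz": 0.158,"x": 0.025,"y": -0.13,"z": 0.04,"fingers": 0.0}

```text
time: 2.17
ee_pos: [0.495, 0.025, 0.2523]
eef_rot: [0.958, 0.285, 0.0, 0.0]
ft_force: [0.1, 0.7, -0.5]
width: 0.0252
```

```bash
python3 - <<'E'
from h import *
c=snap('side','d3.png'); cv2.imwrite('pics/d3z.png',cv2.resize(c['color'][100:300,230:450][:,:,::-1],None,fx=3,fy=3))
c=snap('wrist','w3.png')
s=monitor.read_state();print(s['width'],s['joint_positions'].round(2))
print(Rotation.from_quat(s['eef_rot']).as_matrix().round(3))
E
```

```text
0.0169586160922649 [-0.1   0.08 -0.05  1.85  0.    1.21 -1.14]
[[ 0.837  0.548  0.   ]
 [ 0.548 -0.837  0.   ]
 [ 0.     0.    -1.   ]]
```

View pics/d3z.png

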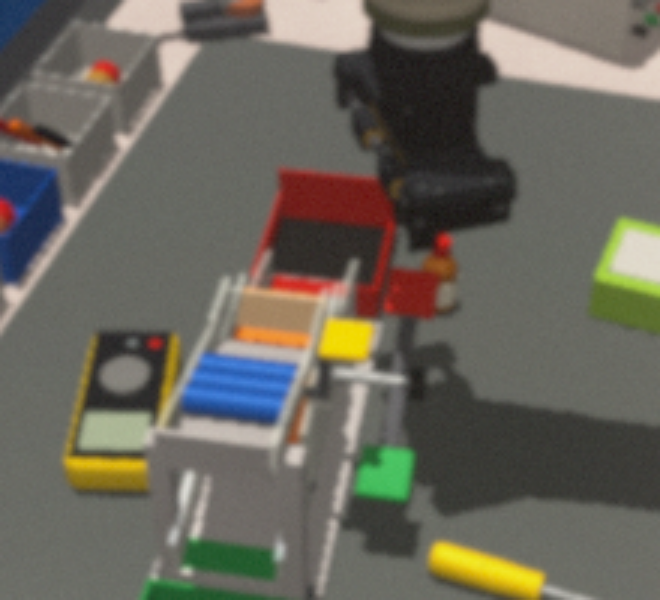

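View pics/w3.png

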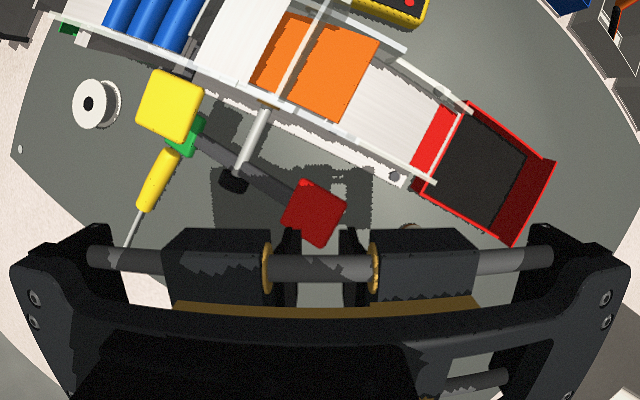

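The fingers sit just above the red pad: wrist view, pad at (315,212) next to the closing fingertips. I'll press down in stages.

Request:
drive_tool:
  plan:
    - {"rx": 0.0,"ry": 0.0,"rz": 0.0,"x": 0.0,"y": 0.0,"z": 0.015,"fingers": 0.0}
    - {"rx": 0.0,"ry": 0.0,"rz": 0.0,"x": 0.0,"y": 0.0,"z": 0.03,"fingers": 0.0}
    - {"rx": 0.0,"ry": 0.0,"rz": 0.0,"x": 0.0,"y": 0.0,"z": 0.045,"fingers": 0.0}
    - {"rx": 0.0,"ry": 0.0,"rz": 0.0,"x": 0.0,"y": 0.0,"z": 0.06,"fingers": 0.0}
    - {"rx": 0.0,"ry": 0.0,"rz": 0.0,"x": 0.0,"y": 0.0,"z": 0.075,"fingers": 0.0}
    - {"rx": 0.0,"ry": 0.0,"rz": 0.0,"x": 0.0,"y": 0.0,"z": 0.09,"fingers": 0.0}
    - {"rx": 0.0,"ry": 0.0,"rz": 0.0,"x": 0.0,"y": 0.0,"z": 0.1,"fingers": 0.0}

```text
time: 3.15
ee_pos: [0.4948, 0.0252, 0.1512]
eef_rot: [0.959, 0.285, -0.0, -0.0]
ft_force: [-0.6, 0.8, 2.2]
width: 0.0004
```

```bash
python3 - <<'E'
from h import *
c=snap('side','d4.png'); cv2.imwrite('pics/d4z.png',cv2.resize(c['color'][100:300,230:450][:,:,::-1],None,fx=3,fy=3))
s=monitor.read_state();print(s['width'],s['ft_force'],s['ee_pos'])
E
```

```text
0.0006499054363529853 [-1.59117306  0.47417618 -1.68035618] [0.49433192 0.02511361 0.1502229 ]
```

View pics/d4z.png

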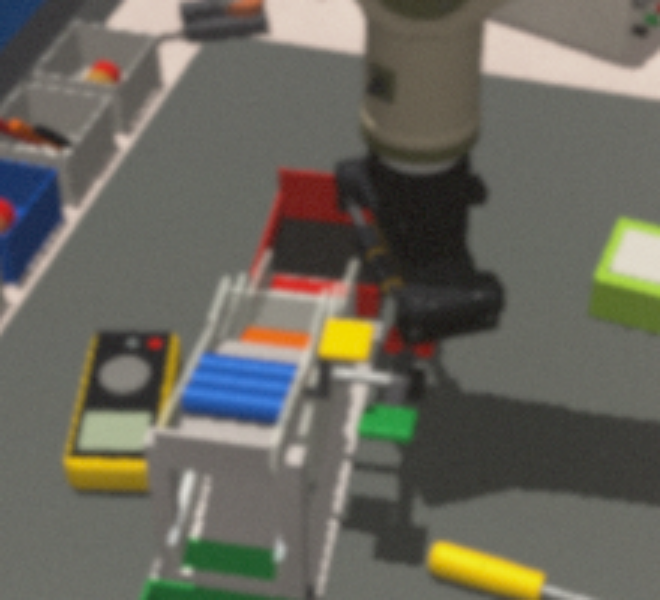

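The gate is rocking over: the green pad has risen to (390,422) in the crop. I'll continue gently to the stop.

Request:
drive_tool:
  plan:
    - {"rx": 0.0,"ry": 0.0,"rz": 0.0,"x": 0.0,"y": 0.0,"z": 0.003,"fingers": 0.0}
    - {"rx": 0.0,"ry": 0.0,"rz": 0.0,"x": 0.0,"y": 0.0,"z": 0.005,"fingers": 0.0}
    - {"rx": 0.0,"ry": 0.0,"rz": 0.0,"x": 0.0,"y": 0.0,"z": 0.006,"fingers": 0.0}
    - {"rx": 0.0,"ry": 0.0,"rz": 0.0,"x": 0.0,"y": 0.0,"z": 0.006,"fingers": 0.0}

```text
time: 3.7
ee_pos: [0.4952, 0.0251, 0.1465]
eef_rot: [0.959, 0.285, 0.0, 0.0]
ft_force: [-0.0, -0.6, 0.1]
width: 0.0003
```

Request:
drive_tool:
  plan:
    - {"rx": 0.0,"ry": 0.0,"rz": 0.0,"x": 0.0,"y": 0.0,"z": 0.002,"fingers": 0.0}
    - {"rx": 0.0,"ry": 0.0,"rz": 0.0,"x": 0.0,"y": 0.0,"z": 0.003,"fingers": 0.0}
    - {"rx": 0.0,"ry": 0.0,"rz": 0.0,"x": 0.0,"y": 0.0,"z": 0.003,"fingers": 0.0}

```text
time: 4.08
ee_pos: [0.495, 0.025, 0.1432]
eef_rot: [0.959, 0.285, 0.0, 0.0]
ft_force: [0.5, -0.1, 0.9]
width: 0.001
```

```bash
python3 - <<'E'
from h import *
c=snap('side','d5.png'); cv2.imwrite('pics/d5z.png',cv2.resize(c['color'][150:300,280:430][:,:,::-1],None,fx=4,fy=4))
P=cloud(c)
q=blob(c,P,(45,100,60),(85,255,255),(330,225,385,275),(0.05,0.2));print(len(q),np.median(q,0),np.percentile(q,[3,97],axis=0))
c=snap('scene','s5.png'); cv2.imwrite('pics/s5z.png',cv2.resize(c['color'][160:290,230:430][:,:,::-1],None,fx=4,fy=4))
s=monitor.read_state();print(s['width'],s['ft_force'],s['ee_pos'])
E
```

```text
169 [0.47457527 0.17251759 0.13872181] [[0.45708489 0.14575166 0.12673887]
 [0.49165535 0.18303021 0.14398597]]
0.00039102149916967843 [-0.32774782 -0.16645473  1.06332948] [0.49499188 0.02497657 0.14321313]
```

View pics/d5z.png

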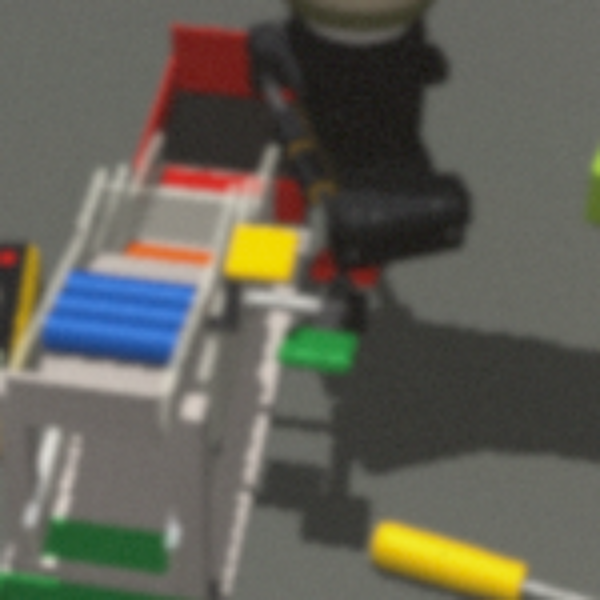

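View pics/s5z.png

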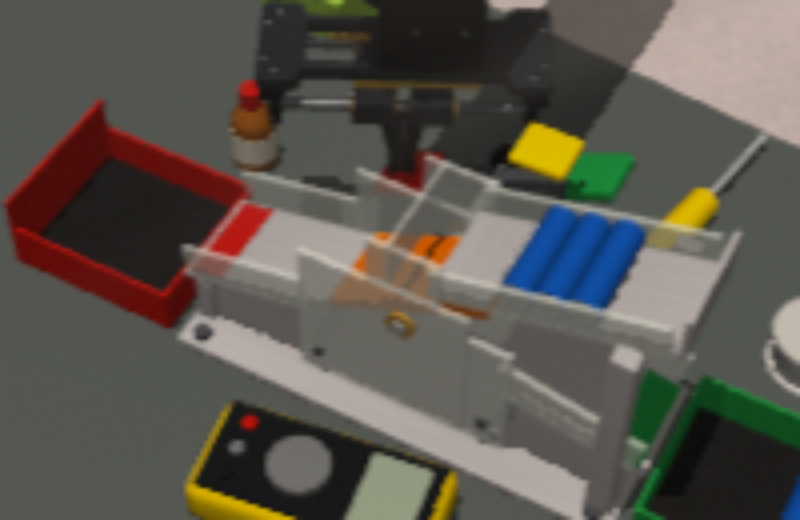

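The green pad is at about 138 mm, so the gate is at or near the stop, but there's no stop force yet. I'll push a few mm further.

Request:
drive_tool:
  plan:
    - {"rx": 0.0,"ry": 0.0,"rz": 0.0,"x": 0.0,"y": 0.0,"z": 0.002,"fingers": 0.0}
    - {"rx": 0.0,"ry": 0.0,"rz": 0.0,"x": 0.0,"y": 0.0,"z": 0.002,"fingers": 0.0}

```text
time: 4.42
ee_pos: [0.4951, 0.025, 0.1412]
eef_rot: [0.959, 0.285, 0.0, 0.0]
ft_force: [-0.1, 0.0, 1.9]
width: 0.0004
```

Request:
drive_tool:
  plan:
    - {"rx": 0.0,"ry": 0.0,"rz": 0.0,"x": 0.0,"y": 0.0,"z": 0.002,"fingers": 0.0}
    - {"rx": 0.0,"ry": 0.0,"rz": 0.0,"x": 0.0,"y": 0.0,"z": 0.002,"fingers": 0.0}

```text
time: 4.68
ee_pos: [0.4954, 0.0252, 0.1402]
eef_rot: [0.959, 0.285, 0.0, -0.0]
ft_force: [-5.4, 0.0, 12.7]
width: 0.0006
```

The stop is reached: 12.7 N with the arm holding. I'll lift straight up and check that the gate stays.

Request:
drive_tool:
  plan:
    - {"rx": 0.0,"ry": 0.0,"rz": 0.0,"x": 0.0,"y": 0.0,"z": -0.02,"fingers": 0.0}
    - {"rx": 0.0,"ry": 0.0,"rz": 0.0,"x": 0.0,"y": 0.0,"z": -0.07,"fingers": 0.0}
    - {"rx": 0.0,"ry": 0.0,"rz": 0.0,"x": 0.0,"y": 0.0,"z": -0.13,"fingers": 0.0}
    - {"rx": 0.0,"ry": 0.0,"rz": 0.0,"x": 0.0,"y": 0.0,"z": -0.15,"fingers": 0.0}
    - {"rx": 0.0,"ry": 0.0,"rz": 0.0,"x": 0.041,"y": -0.046,"z": -0.15,"fingers": 0.0}
    - {"rx": 0.0,"ry": 0.0,"rz": 0.0,"x": 0.082,"y": -0.092,"z": -0.15,"fingers": 0.0}
    - {"rx": 0.0,"ry": 0.0,"rz": 0.0,"x": 0.082,"y": -0.092,"z": -0.15,"fingers": 0.0}

```text
time: 5.55
ee_pos: [0.5126, 0.1522, 0.2887]
eef_rot: [0.957, 0.289, -0.0, -0.001]
ft_force: [0.1, -0.9, 0.1]
width: 0.0005
```

```bash
python3 - <<'E'
from h import *
c=snap('side','d6.png'); cv2.imwrite('pics/d6z.png',cv2.resize(c['color'][130:300,260:430][:,:,::-1],None,fx=3.5,fy=3.5))
P=cloud(c)
q=blob(c,P,(45,100,60),(85,255,255),(330,225,385,275),(0.05,0.2));print(len(q),np.median(q,0),np.percentile(q,[3,97],axis=0))
c=snap('scene','s6.png'); cv2.imwrite('pics/s6z.png',cv2.resize(c['color'][140:290,230:430][:,:,::-1],None,fx=4,fy=4))
P=cloud(c)
q=np.vstack([blob(c,P,(170,120,60),(180,255,255),(315,170,350,220),(0.03,0.25)),blob(c,P,(0,120,60),(8,255,255),(315,170,350,220),(0.03,0.25))]);print(len(q),np.median(q,0))
s=monitor.read_state();print(s['ft_force'],s['ee_pos'])
E
```

```text
135 [0.47376867 0.17392742 0.14130334] [[0.45790902 0.14716345 0.13022227]
 [0.49051438 0.18165035 0.14575835]]
82 [0.49411525 0.03256734 0.06899802]
[-0.30817981 -0.94225542 -0.2919578 ] [0.51324316 0.14711893 0.28877851]
```

View pics/d6z.png

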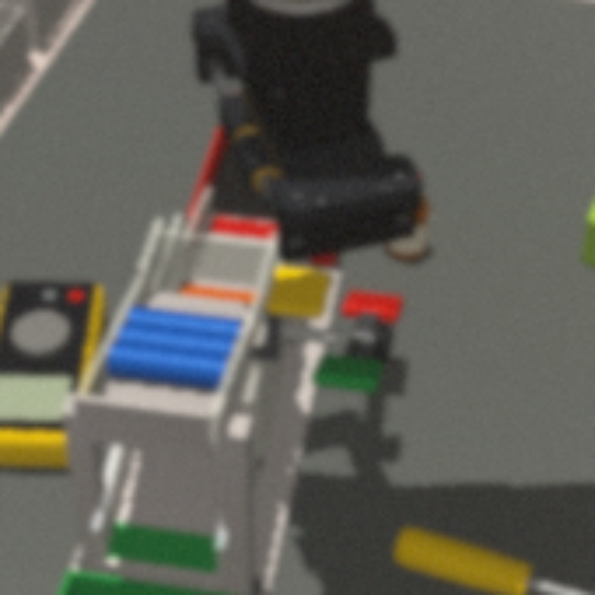

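View pics/s6z.png

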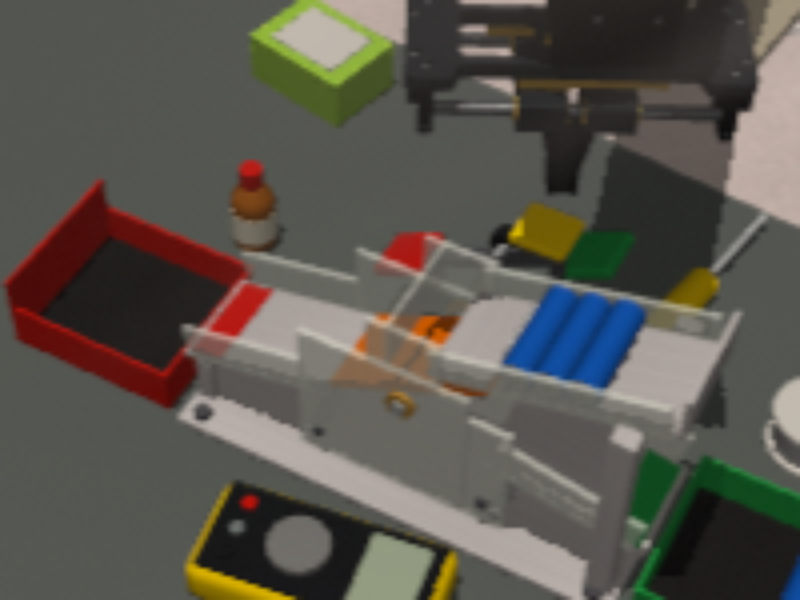

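The gate stays red: red pad at 69 mm, green pad at about 139–141 mm. The fingers are above the key at the planned (0.513, 0.147). I'll press it now and hold.

Request:
drive_tool:
  plan:
    - {"rx": 0.0,"ry": 0.0,"rz": 0.0,"x": 0.0,"y": 0.0,"z": 0.03,"fingers": 0.0}
    - {"rx": 0.0,"ry": 0.0,"rz": 0.0,"x": 0.0,"y": 0.0,"z": 0.045,"fingers": 0.0}
    - {"rx": 0.0,"ry": 0.0,"rz": 0.0,"x": 0.0,"y": 0.0,"z": 0.06,"fingers": 0.0}
    - {"rx": 0.0,"ry": 0.0,"rz": 0.0,"x": 0.0,"y": 0.0,"z": 0.061,"fingers": 0.0}

```text
time: 6.15
ee_pos: [0.5137, 0.1458, 0.2299]
eef_rot: [0.959, 0.284, 0.0, 0.0]
ft_force: [-9.6, -5.3, 22.9]
width: 0.0007
```

The key is fully down: tip at 160 mm with 23 N against the end stop. I'll ease the force slightly and hold.

Request:
drive_tool:
  plan:
    - {"rx": 0.0,"ry": 0.0,"rz": 0.0,"x": 0.0,"y": 0.0,"z": -0.0005,"fingers": 0.0}
    - {"rx": 0.0,"ry": 0.0,"rz": 0.0,"x": 0.0,"y": 0.0,"z": -0.0005,"fingers": 0.0}
    - {"rx": 0.0,"ry": 0.0,"rz": 0.0,"x": 0.0,"y": 0.0,"z": -0.0005,"fingers": 0.0}
    - {"rx": 0.0,"ry": 0.0,"rz": 0.0,"x": 0.0,"y": 0.0,"z": -0.0005,"fingers": 0.0}
    - {"rx": 0.0,"ry": 0.0,"rz": 0.0,"x": 0.0,"y": 0.0,"z": -0.0005,"fingers": 0.0}
    - {"rx": 0.0,"ry": 0.0,"rz": 0.0,"x": 0.0,"y": 0.0,"z": -0.0005,"fingers": 0.0}
    - {"rx": 0.0,"ry": 0.0,"rz": 0.0,"x": 0.0,"y": 0.0,"z": -0.0005,"fingers": 0.0}
    - {"rx": 0.0,"ry": 0.0,"rz": 0.0,"x": 0.0,"y": 0.0,"z": -0.0005,"fingers": 0.0}
    - {"rx": 0.0,"ry": 0.0,"rz": 0.0,"x": 0.0,"y": 0.0,"z": -0.0005,"fingers": 0.0}
    - {"rx": 0.0,"ry": 0.0,"rz": 0.0,"x": 0.0,"y": 0.0,"z": -0.0005,"fingers": 0.0}
    - {"rx": 0.0,"ry": 0.0,"rz": 0.0,"x": 0.0,"y": 0.0,"z": -0.0005,"fingers": 0.0}
    - {"rx": 0.0,"ry": 0.0,"rz": 0.0,"x": 0.0,"y": 0.0,"z": -0.0005,"fingers": 0.0}

```text
time: 7.65
ee_pos: [0.5137, 0.1458, 0.23]
eef_rot: [0.959, 0.284, 0.0, 0.0]
ft_force: [-6.3, -4.5, 13.4]
width: 0.0007
```

Request:
drive_tool:
  plan:
    - {"rx": 0.0,"ry": 0.0,"rz": 0.0,"x": 0.0,"y": 0.0,"z": 0.0,"fingers": 0.0}
    - {"rx": 0.0,"ry": 0.0,"rz": 0.0,"x": 0.0,"y": 0.0,"z": 0.0,"fingers": 0.0}
    - {"rx": 0.0,"ry": 0.0,"rz": 0.0,"x": 0.0,"y": 0.0,"z": 0.0,"fingers": 0.0}
    - {"rx": 0.0,"ry": 0.0,"rz": 0.0,"x": 0.0,"y": 0.0,"z": 0.0,"fingers": 0.0}
    - {"rx": 0.0,"ry": 0.0,"rz": 0.0,"x": 0.0,"y": 0.0,"z": 0.0,"fingers": 0.0}
    - {"rx": 0.0,"ry": 0.0,"rz": 0.0,"x": 0.0,"y": 0.0,"z": 0.0,"fingers": 0.0}
    - {"rx": 0.0,"ry": 0.0,"rz": 0.0,"x": 0.0,"y": 0.0,"z": 0.0,"fingers": 0.0}
    - {"rx": 0.0,"ry": 0.0,"rz": 0.0,"x": 0.0,"y": 0.0,"z": 0.0,"fingers": 0.0}

```text
time: 8.65
ee_pos: [0.5137, 0.1458, 0.23]
eef_rot: [0.959, 0.284, 0.0, 0.0]
ft_force: [-5.9, -4.0, 12.7]
width: 0.0007
```

```bash
python3 - <<'E'
from h import *
c=snap('scene','s7.png'); cv2.imwrite('pics/s7z.png',cv2.resize(c['color'][140:320,220:460][:,:,::-1],None,fx=3.3,fy=3.3))
E
```

```text
(no output)
```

View pics/s7z.png

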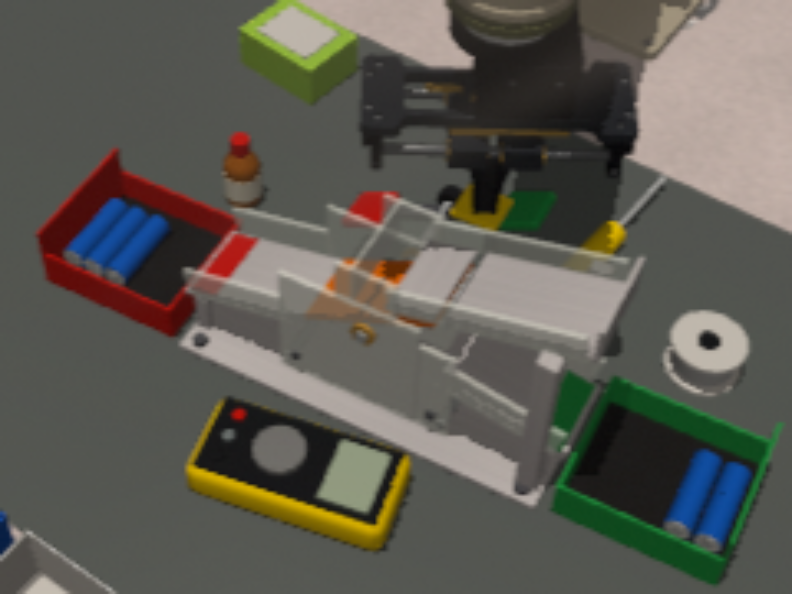

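All three cells are in the red tray at (115,240) in the crop, the ramp is empty, and the two good cells are still in the green tray. I'll release the key by going straight up.

Request:
drive_tool:
  plan:
    - {"rx": 0.0,"ry": 0.0,"rz": 0.0,"x": 0.0,"y": 0.0,"z": -0.01,"fingers": 0.0}
    - {"rx": 0.0,"ry": 0.0,"rz": 0.0,"x": 0.0,"y": 0.0,"z": -0.025,"fingers": 0.0}
    - {"rx": 0.0,"ry": 0.0,"rz": 0.0,"x": 0.0,"y": 0.0,"z": -0.06,"fingers": 0.0}
    - {"rx": 0.0,"ry": 0.0,"rz": 0.0,"x": 0.0,"y": 0.0,"z": -0.11,"fingers": 0.0}
    - {"rx": 0.0,"ry": 0.0,"rz": 0.0,"x": 0.0,"y": 0.0,"z": -0.12,"fingers": 0.0}
    - {"rx": 0.0,"ry": 0.0,"rz": 0.0,"x": 0.0,"y": 0.0,"z": -0.12,"fingers": 0.0}
    - {"rx": 0.0,"ry": 0.0,"rz": 0.0,"x": 0.0,"y": 0.0,"z": -0.12,"fingers": 0.0}

```text
time: 9.57
ee_pos: [0.513, 0.1468, 0.3475]
eef_rot: [0.959, 0.285, -0.001, -0.0]
ft_force: [-0.1, -0.6, -1.0]
width: 0.0002
```

```bash
python3 - <<'E'
from h import *
c=snap('scene','s8.png'); cv2.imwrite('pics/s8z.png',cv2.resize(c['color'][140:320,220:460][:,:,::-1],None,fx=3.3,fy=3.3))
P=cloud(c)
q=blob(c,P,(20,120,60),(35,255,255),(350,180,385,215),(0.1,0.25));print('key',len(q),np.median(q,0))
q=np.vstack([blob(c,P,(170,120,60),(180,255,255),(315,170,350,220),(0.03,0.25)),blob(c,P,(0,120,60),(8,255,255),(315,170,350,220),(0.03,0.25))]);print('red',len(q),np.median(q,0))
q=blob(c,P,(45,100,40),(85,255,255),(365,190,395,215),(0.05,0.2));print('green',len(q),np.median(q,0))
s=monitor.read_state();print(s['ft_force'],s['ee_pos'])
E
```

```text
key 179 [0.51525712 0.14580485 0.17717412]
red 82 [0.49414245 0.03211779 0.06805102]
green 164 [0.48256779 0.16697505 0.13858772]
[ 0.09260367 -0.39327445  1.08766209] [0.51301615 0.14675601 0.34738466]
```

View pics/s8z.png

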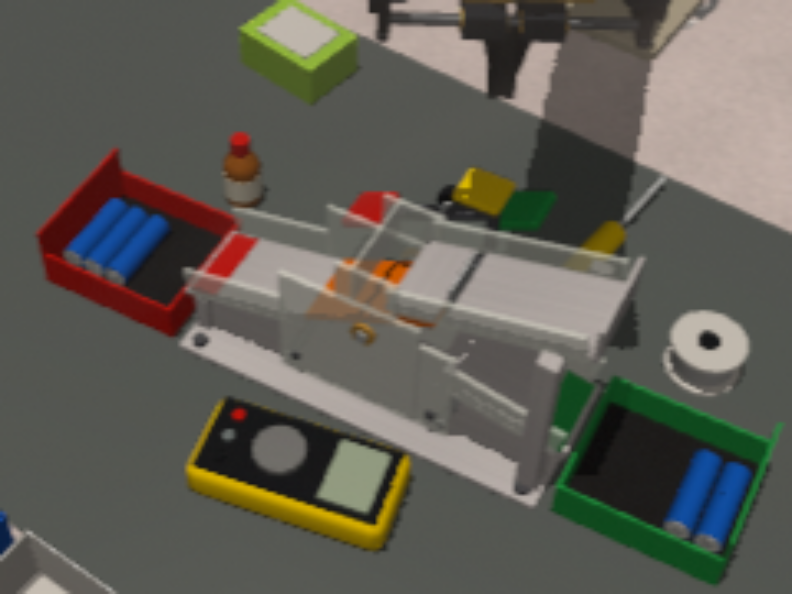

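The key is back up (177 mm), the gate is still red (68 / 139 mm), all three cells are in the red tray and the arm is clear. I'm handing the job in.

```bash
python3 -c "
from h import *
print(workorder.close_job())"
```

```text
the job is handed in; nothing more can be done
None
```

All three failed cells are in the red tray, the gate is left set to red, and the job is handed in at about 9.6 s on the robot's clock.

- **Gate:** I pushed the red pad down with closed fingertips until the gate hit its stop at about 13 N. After I let go, the red pad stayed at 68 mm and the green pad at about 139 mm, which matches the red stop.
- **Key:** I pressed it to its end stop, peaking at about 23 N, and held it about 2.5 s until a picture showed the ramp empty. After release it sprang back to 177 mm against the expected 178 mm.
- **Everything else:** In the last picture the two good cells are still in the green tray. The multimeter, reel, bottle, screwdriver and swab box look unmoved by eye; I did not measure them. The gripper was well clear, with wrist force around zero.

Two things disagreed along the way. My first move call was refused by the tool's input check and moved nothing. The first trained-network positions for the pads were several centimetres off, so I used positions from colour and depth instead.

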